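Hold the drying-chamber lid just under its balance point

TASK

A colleague is about to adjust the lid spring of the slide-drying chamber. Press the release pedal beside it fully down to its stop and let it come back up, so the lid pops ajar; then take the lid by its front bar, raise it a few degrees past its balance point (without letting it fly back to its stop) and ease it back a few degrees below. Finish still gripping the bar, holding the lid still just below the balance point, and leave the other things on the bench where they stand.

Things in the scene. Friction and masses are not known exactly. Their poses are not given: they have to be found in the camera images.
- chamber: White slide-drying chamber fixed to the bench: case 170 (x) x 240 (y) x 98 mm high under a lid, the pedal along its left (+y) side. Origin: centre of the case's underside, on the bench; x points from its front to its back (hinge side), y to its left, z up; turned up to 0.45 rad about z. The space in front of the case, under the lid's bar, is free.
- lid_hinge (a point): Middle of the lid's hinge line, which runs along the chamber's y; fixed, in the chamber's frame at x +85, y 0, z 105 mm. The lid is a white panel 175 mm from hinge to front edge, 244 mm wide, 12 mm thick, 0.9 kg, counter-sprung. Shut, it is held by a steel catch at its left edge until the pedal is pressed; it then pops up and stays ajar, also when the pedal is back up.
- lid (a joint): Lid angle in rad: 0 shut, grows as the front edge rises, stop at 1.9. Freed by the pedal it rests ajar at 0.14 rad (caught, it reads up to 0.02). From there up to the balance point it sinks back to 0.14 if let go (at most 0.5 N at the bar). The balance point is at 1.25 rad (72 degrees), the bar's centre then being 318 mm above the bench; beyond it the spring pulls the lid open to the stop.
- lid_bar (a point): Centre of the steel lifting bar on the lid, 12 mm round, along the chamber's y, free for 120 mm between two slanting arms, 40 mm ahead of the lid's front edge, 30 mm above its mid-plane. At lid angle q it is 217*cos(q+0.139) mm ahead (chamber -x) of the hinge line and 217*sin(q+0.139) mm above it. It can turn between the fingers: a gripper that points straight down can follow it all the way.
- pedal (a joint): Release pedal angle in rad: 0 up, grows as it is pressed, stop at 0.32. Sprung: about 3 N at the pad to start, about 7 N at the stop; comes back up when let go. It hinges about a line along the chamber's y at x -20, z 50 mm in the chamber's frame.
- pedal_pad (a point): Centre of the top of the pedal's black rubber pad, 60 (x) x 50 (y) mm; in the chamber's frame at x -120, y +175, z 63 mm when up. It goes down 32 mm to the stop; press it from above.
- oil_bottle: Bystander: small amber immersion-oil bottle, 32 mm across, 65 mm tall, to the right of the chamber. Origin: centre of its underside.
- slide_box: Bystander: flat white slide box 100 x 85 x 36 mm, front right of the chamber. Origin: centre of its underside.
- petri_dish: Bystander: clear round dish 92 mm across, 17 mm high, left of the pedal. Origin: centre of its underside.
- wash_bottle: Bystander: white plastic bottle 60 mm across, 140 mm tall, right of the chamber near its back. Origin: centre of its underside.
- beaker: Bystander: glass beaker 64 mm across, 85 mm tall, behind the pedal, left of the chamber. Origin: centre of its underside.
- timer: Bystander: white bench timer 55 x 65 x 22 mm, left of the pedal's pad. Origin: centre of its underside.
- forceps: Bystander: steel forceps about 125 mm long, 6 mm high, lying at the far right. Origin: centre of its underside.

How it is judged:
By the outcome, as a careful person would: the job done as asked, in the order asked, and still so for the second after the job is handed in, while the arm keeps its last pose, push and grip.
It also fails if it takes over 48 s, if anything falls off the work surface, if the arm or the gripper's body presses on something with over 40 N, if the wrist force passes 120 N, or if a joint passes its speed limit or range.

ROBOT

A 6-joint arm with a two-finger parallel gripper is mounted at the origin on the work surface. World frame = base frame: x ahead of the robot, y to its left, z up, the work surface at z = 0. Lengths are in m, angles in rad, forces in N, time in s.
With the tool pointing down it reaches from about 0.375 to 0.825 m from the base axis. Payload 5.5 kg.
Tool frame: the origin (TCP) lies on the centre line of the jaws, within the pads' length; the fingertips stand 14 mm ahead of it and the grasp point (between the pads) lies 5 mm behind it; z points along the fingers, y is the line along which they close (so a half turn about z gives the same grasp; the last joint's range is limited). The gripper opens to 85 mm and grips with 20 to 120 N. Pads are 22 mm wide; open, the fingers measure 114 mm over their backs; the gripper's body (76 mm by 85 mm) begins 54 mm behind the grasp point. The pads swing forward as they close: fully open they stand 13 mm farther back than shut.
Start: joints at [-1.243, 0.314, -0.047, 1.21, 0, 1.571], TCP at [0.193, -0.568, 0.245] pointing down, gripper open.
Joint ranges: [-2.67, 2.67], [-0.69, 1.73], [-1.03, 1.25], [-2.08, 2.16], [-1.42, 1.45], [-3.14, 3.14]. Speed limits (rad/s): [2.39, 2.39, 3.01, 3.14, 3.14, 3.14].

INTERFACE

Orientations are given as [roll, pitch, yaw] about the fixed x, y, z axes, in that order (R = Rz(yaw) Ry(pitch) Rx(roll)).
In Python, from plant import env, viewer, job, models gives the robot as it stands.
- The arm moves only by the tool apply_moves, never from a script. Its argument "motion" is a list that holds one entry, the list of rows, each a list of 5 numbers: the shift along the tool's x, y, z in cm, then the turn about the tool's z in rad, then the opening, from -1 (shut) to 1 (fully open). In form: [[[dx, dy, dz, roll, fingers], ...]]. A call has 1 to 12 rows; each row is the pose to reach, as a shift and turn from the pose commanded when the call began, along the tool's axes at that moment; what a row does not reach only later rows make up. A row lasts 1/8 s, in which the tool goes at most 62.5 mm and 10.7 degrees, less where a joint would pass 70% of its speed; a pose out of reach is approached as far as the arm can. A call with a gripper value outside its range is refused whole. The fingers move at their own pace and stop on an object; "squeeze" is the grip in N (left out, the last holds). Time passes only in rows, so rows that repeat a pose let the fingers close. It gives the time, the measured TCP pose, the force, the opening and the grip force at its end, in the units of the state.
- env.sense(): the state, without advancing time (a new reading comes with each control period).
- viewer.get_image(name): name is "scene" or "top" or "wrist"; returns a dict with "frame" (384x512x3 uint8, red, green, blue), "mtx" (3x3 intrinsics, pixels), "R" (3x3) and "t" (3): a world point X has camera coordinates R X + t; the wrist camera has in their place "T_tool_cam" (4x4, takes a point from camera to tool coordinates, whose origin is the TCP and whose axes are the flange's). Camera axes: x right, y down, z forward; pixel columns grow to the right and rows downward; lengths in m; the calibration is good to about 2 mm. The wrist camera is an equidistant fisheye: a pixel r from the principal point sees the ray r / f radians off the axis. A picture is of the moment at which its call begins: read the wrist's pose just before it. There is no depth.
- job.finish_job(): hands the job in; it is judged then, once.
Trained networks look in the newest picture that a camera, given by its name, has taken for a name from the list of things; names that differ only in an ending like _2 or _b are one class to them, and where a whole thing is asked for, a point or a joint stands for the part that bears it (a point fixed in the world has none). Each returns a list of dicts, best first, with "conf" (0 to 1); they miss things now and then, are a little off and sometimes report something else, mostly with a low value. They report only what shows in the picture. A call takes as long as a camera call.
- models.recognise(camera, query): "location" ([column, row] in pixels, amid what is visible of it).
The state is a dict: "time": time; "joint_positions": joint angles; "joint_vel": joint speeds; "tau": joint torques, N m; "ee_pos": TCP position; "eef_rot": TCP orientation; "force": force on the tool from outside, world axes, zero at the start; "torque": the same for the moment, N m; "grip_width": finger opening in m; "finger_force": force on a finger pad.
Only numpy, scipy, OpenCV 4.12 (cv2) and the standard library are available. Lean on these libraries where they do the work, as an engineer would, in place of code of your own. Each camera call takes 0.05 s, during which the arm holds its last target. There are 200 camera calls.

## Working session

There is one attempt and no reset: what is moved stays moved. The work goes in short steps, Python scripts to look and compute and a tool call to move; the robot and the scene stay as the last step left them, time stands still between calls to the robot, and variables do not carry over. Pictures are saved under pics/ and viewed, at most 10 in all, crops included, and the job is handed in when it is done.

Besides the shell and the picture viewer there is one more tool, called after ">>>" as a command line: name --argument value ..., lists and objects as JSON in quotes. apply_moves: Moves the arm, as the interface text tells. Its arguments: {"type":"object","properties":{"motion":{"type":"array"},"squeeze":{"type":"number"}},"required":["motion"]}

```bash
mkdir -p pics; ls
python3 - <<'E'
from plant import env, viewer, job, models
import cv2, numpy as np
print(env.sense())
for c in ("scene","top"):
    d=viewer.get_image(c); cv2.imwrite(f"pics/{c}0.png",d["frame"][:,:,::-1]); print(c,d["mtx"].tolist(),d["R"].tolist(),d["t"].tolist())
    for q in ("chamber","lid_bar","pedal_pad","lid_hinge","lid"):
        print(q,[(r["conf"],r["location"]) for r in models.recognise(c,q)][:3])
E
```

```text
pics
{'time': 0.0, 'joint_positions': array([-1.24298618e+00,  3.14220599e-01, -4.81238991e-02,  1.21020249e+00,
        1.86277849e-05,  1.57082509e+00]), 'joint_vel': array([-3.57587268e-04, -1.97536740e-03, -1.09367144e-03, -1.94465734e-04,
       -1.00247108e-03,  6.26594682e-05]), 'tau': array([ 2.05503900e-03, -5.39591002e+01,  3.39745224e+01,  1.92815624e-02,
        9.10308722e-05, -9.19477486e-06]), 'ee_pos': array([ 0.19300102, -0.5674983 ,  0.24441816]), 'eef_rot': array([-3.13984200e+00, -1.85774014e-05,  3.27781354e-01]), 'force': array([-0.45270482, -0.20240289, -0.41596352]), 'torque': array([ 0.01555097,  0.03204538, -0.00678054]), 'finger_force': 0.0, 'grip_width': 0.08549028043856699}
scene [[454.75583308337326, 0.0, 253.43765208093308], [0.0, 454.75583308337326, 186.51149372345074], [0.0, 0.0, 1.0]] [[-0.7672253840560938, 0.6413121590670372, 0.009161042121650467], [0.42513457580244907, 0.5191951723478099, -0.7414155147203219], [-0.48023515335432415, -0.564938127270149, -0.6709836882065355]] [0.43712956894446897, -0.18505129371489884, 1.631626290280893]
chamber []
lid_bar [(0.92, [233.2, 163.2]), (0.16, [288.9, 190.4])]
pedal_pad [(0.73, [290.0, 190.2])]
lid_hinge [(0.9, [243.7, 180.1])]
lid [(0.78, [232.1, 161.7]), (0.73, [314.2, 236.2])]
top [[416.98663359274826, 0.0, 258.1582460470878], [0.0, 416.98663359274826, 190.75863792614754], [0.0, 0.0, 1.0]] [[-0.01142518317155278, -0.999468416751745, -0.030534392171077167], [-0.9918789492856749, 0.015196188976508622, -0.126274406767706], [0.1266712878020994, 0.028843712596524577, -0.9915253022945036]] [0.02133747041270723, 0.5993343737929738, 1.0676298798480157]
chamber [(0.57, [292.0, 202.8]), (0.5, [372.0, 201.7])]
lid_bar [(0.79, [306.3, 199.3])]
pedal_pad [(0.67, [239.8, 239.0])]
lid_hinge [(0.89, [292.5, 203.4])]
lid [(0.83, [307.2, 198.4])]
```

View pics/top0.png

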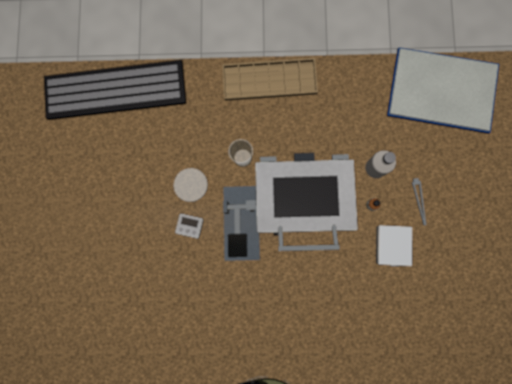

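View pics/scene0.png

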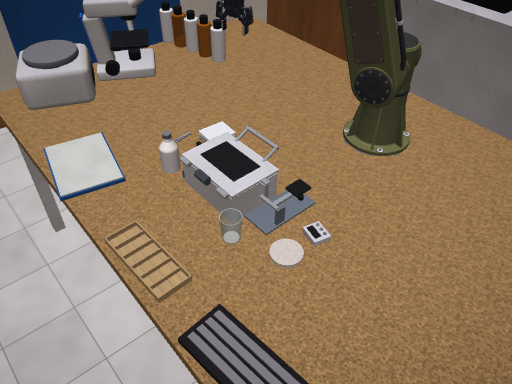

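The top view shows the lid at about (257–357, 160–233), the bar at about (279–338, 248) and the pad at about (237, 245). In the scene view the pad is at (298, 188) and the bar at about (262, 138). I'll enlarge both views to get accurate points.

Run:
```python
import cv2, numpy as np
a=cv2.imread("pics/top0.png")[150:270,210:370]; b=cv2.imread("pics/scene0.png")[115:235,170:330]
r=lambda i:cv2.resize(i,None,fx=5,fy=5,interpolation=cv2.INTER_CUBIC)
cv2.imwrite("pics/a.png",r(a));cv2.imwrite("pics/b.png",r(b))
```

```text
(no output)
```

View pics/a.png

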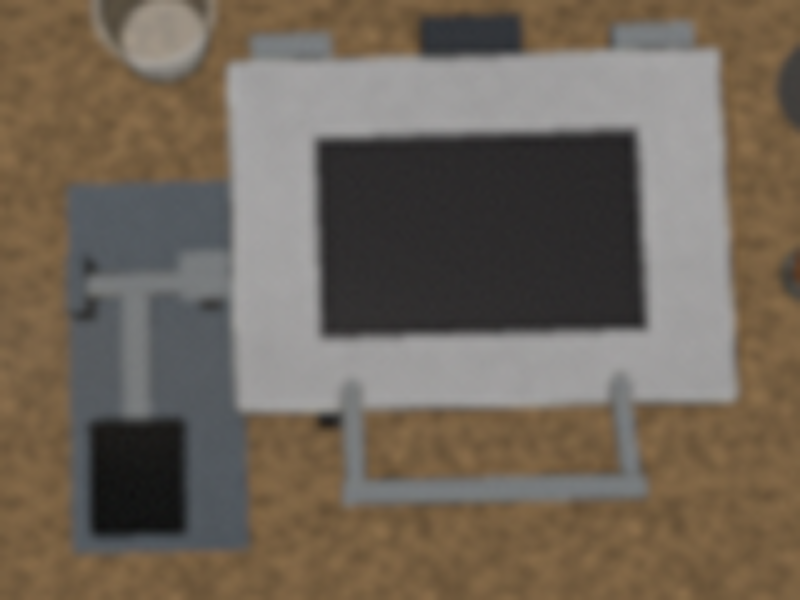

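View pics/b.png

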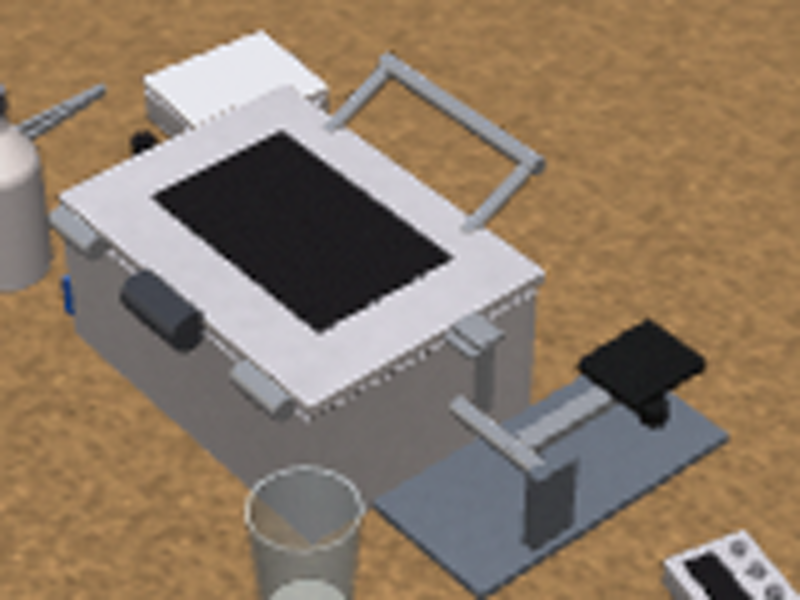

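```bash
cat > h.py <<'E'
import numpy as np
from plant import env, viewer, job, models
from scipy.optimize import least_squares
def proj(c,X):
    p=(np.asarray(c["R"])@np.asarray(X).T).T+np.asarray(c["t"]); p=p@np.asarray(c["mtx"]).T; return p[:,:2]/p[:,2:]
def W(ch,P):
    x,y,a=ch; P=np.atleast_2d(P); c,s=np.cos(a),np.sin(a)
    return np.c_[x+c*P[:,0]-s*P[:,1], y+s*P[:,0]+c*P[:,1], P[:,2]]
E
python3 - <<'E'
from h import *
M=np.array([[85,122,111],[85,-122,111],[-90,-122,111],[-90,122,111],[-130,0,135],[-120,175,63]])/1e3
T=np.array([[228,63],[719,48],[737,402],[238,411],[495,490],[138,477]]);S=np.array([[308,403],[60,195],[288,85],[543,275],[465,112],[643,363]])
T=(T+.5)/5-.5+[210,150];S=(S+.5)/5-.5+[170,115]
ct=viewer.get_image("top");cs=viewer.get_image("scene")
f=lambda v:np.r_[proj(ct,W(v,M))-T,proj(cs,W(v,M))-S].ravel()
r=least_squares(f,[.5,0,0],loss="soft_l1");print(r.x.tolist());print(f(r.x).reshape(-1,2).round(1).tolist())
for n,cc in (("t",slice(0,12)),("s",slice(12,24))):
    print(n,least_squares(lambda v:f(v)[cc],[.5,0,0]).x)
v=r.x;print("pad,bar,hinge",W(v,M[5]),W(v,M[4]),W(v,[[.085,0,.105]]))
E
```

```text
[0.5795018228440197, -0.10514069034421376, 0.00885899229737787]
[[0.1, -0.4], [0.1, 0.0], [0.0, -0.0], [-0.5, 0.3], [-0.5, 0.1], [-0.4, -0.1], [0.2, 0.1], [-0.7, -1.0], [-0.2, -0.6], [0.8, -0.9], [-0.8, 0.5], [-0.2, -1.2]]
t [ 0.57949468 -0.10556271  0.01161704]
s [ 0.58034925 -0.10345079  0.0022137 ]
pad,bar,hinge [[0.45795623 0.06878938 0.063     ]] [[ 0.44950692 -0.10629234  0.135     ]] [[ 0.66449849 -0.10438769  0.105     ]]
```

>>> apply_moves --motion '[[[3.82,-4.37,0.4,-0.104,-1],[7.64,-8.75,0.8,-0.209,-1],[11.46,-13.1,1.2,-0.313,-1],[15.3,-17.5,1.6,-0.417,-1],[19.1,-21.9,2,-0.522,-1],[22.9,-26.2,2.4,-0.626,-1],[26.7,-30.6,2.8,-0.73,-1],[30.6,-35.0,3.2,-0.835,-1],[34.4,-39.4,3.6,-0.939,-1],[38.2,-43.7,4,-1.043,-1],[42.0,-48.1,4.5,-1.148,-1],[45.8,-52.5,5,-1.252,-1]]]'

```text
time: 2.2
ee_pos: [0.4584, 0.0784, 0.1955]
eef_rot: [3.14, 0.0, 1.584]
force: [2.1, -0.2, 0.8]
grip_width: 0.0
finger_force: 0.0
```

>>> apply_moves --motion '[[[0,0,5,0,-1],[0,0,9,0,-1],[0,0,11,0,-1],[0,0,12,0,-1],[0,0,13,0,-1],[0,0,13.8,0,-1],[0,0,14.4,0,-1],[0,0,14.7,0,-1],[0,0,14.7,0,-1]]]'

```text
time: 3.32
ee_pos: [0.4583, 0.0765, 0.0488]
eef_rot: [3.14, -0.0, 1.58]
force: [-3.0, 0.5, 5.6]
grip_width: -0.0001
finger_force: 3.5
```

>>> apply_moves --motion '[[[0,0,0.2,0,-1],[0,0,0.4,0,-1],[0,0,0.5,0,-1],[0,0,0.5,0,-1]]]'

```text
time: 3.82
ee_pos: [0.4591, 0.0765, 0.0455]
eef_rot: [3.139, -0.0, 1.58]
force: [-9.0, -1.0, 23.4]
grip_width: -0.0
finger_force: 12.4
```

>>> apply_moves --motion '[[[0,0,-1.0,0,-1],[0,0,-2.5,0,-1],[0,0,-4.5,0,-1],[0,0,-9,0,-1],[0,0,-14,0,-1],[-2,0,-19,0,-0.5],[-6,0,-20,0,-0.1],[-12,0,-20,0,-0.1],[-18,0,-20,0,-0.1],[-18.3,0,-20,0,-0.1]]]'

```text
time: 5.08
ee_pos: [0.4603, -0.1103, 0.2442]
eef_rot: [3.139, 0.002, 1.574]
force: [-0.3, 0.6, 0.7]
grip_width: 0.0383
finger_force: 0.0
```

Run:
```python
from h import *
import cv2
o=env.sense();print(o["time"],o["ee_pos"],o["eef_rot"],o["grip_width"],o["force"])
w=viewer.get_image("wrist");print(w["T_tool_cam"].round(4).tolist(),w["mtx"].tolist(), models.recognise("wrist","lid_bar"))
c=viewer.get_image("scene");print(models.recognise("scene","lid_bar"))
b=c["frame"][90:235,170:330]
v=[.5795,-.105,.0095]
for q in (0,.14):
  a=q+.139;print(q,[proj(c,W(v,[[.085-.217*np.cos(a),y,.105+.217*np.sin(a)]])).round(1).tolist() for y in (-.066,0,.066)])
cv2.imwrite("pics/c.png",np.hstack([cv2.resize(b,(440,400)),cv2.resize(w["frame"],(360,400))])[:,:,::-1])
```

```text
5.075 [ 0.46030099 -0.11034897  0.24423985] [3.13873856e+00 1.86050863e-03 1.57368378e+00] 0.038250583024792985 [-0.31150484  0.55267302  0.65892279]
[[0.0005, -0.9474, -0.3199, 0.0835], [1.0, 0.0007, -0.0005, 0.0002], [0.0007, -0.3199, 0.9474, -0.1294], [0.0, 0.0, 0.0, 1.0]] [[297.3186396354542, 0.0, 251.1148245640981], [0.0, 297.3186396354542, 193.23853984016742], [0.0, 0.0, 1.0]] [{'location': [357.4, 161.7], 'conf': 0.6}]
[{'location': [316.3, 232.6], 'conf': 0.7}]
0 [[[247.8, 127.9]], [[261.7, 137.5]], [[276.4, 147.6]]]
0.14 [[[246.3, 120.7]], [[260.4, 130.3]], [[275.3, 140.3]]]
```

View pics/c.png

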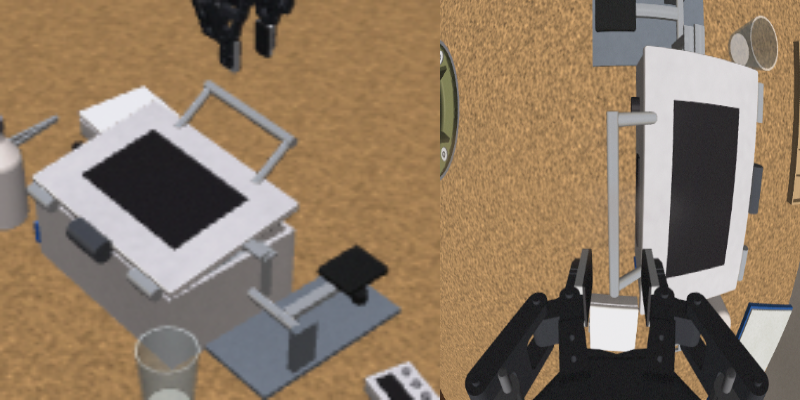

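The scene view shows the lid ajar: the bar ends at (245.6, 120.8) and (276.5, 140.7) match the prediction for 0.14 rad, and the pedal is back up. The wrist view puts the bar within 5 mm of the jaw plane. I'll descend and grip.

>>> apply_moves --motion '[[[0.4,-0.35,0,0,-0.3],[0.4,-0.4,3,0,-0.3],[0.4,-0.4,6,0,-0.3],[0.4,-0.4,8.0,0,-0.3],[0.4,-0.4,8.4,0,-0.3],[0.4,-0.4,8.4,0,-0.3]]]'

```text
time: 6.02
ee_pos: [0.4555, -0.1019, 0.1597]
eef_rot: [3.141, -0.0, 1.581]
force: [0.2, 0.7, 0.2]
grip_width: 0.0302
finger_force: 0.0
```

>>> apply_moves --motion '[[[0,0,0,0,-0.6],[0,0,0,0,-1],[0,0,0,0,-1],[0,0,0,0,-1]]]' --squeeze 40

```text
time: 6.52
ee_pos: [0.4566, -0.1025, 0.1598]
eef_rot: [3.139, -0.0, 1.58]
force: [4.5, 0.9, -2.0]
grip_width: 0.0104
finger_force: 38.9
```

Run:
```python
import numpy as np
def t(q0,Q): 
    f=lambda q:np.array([-21.7*np.cos(q+.139),-21.7*np.sin(q+.139)])
    print([[0,*[round(float(v),2) for v in f(q)-f(q0)],0,-1] for q in Q])
t(.14,np.r_[.17,.22:.721:.05]); t(.72,np.r_[.72+.05*np.arange(1,11),1.22,1.22])
t(1.22,[1.24,1.26,1.28,1.3,1.32,1.32,1.32,1.32]);t(1.32,[1.3,1.28,1.26,1.24,1.22,1.2,1.19,1.19,1.19])
```

```text
[[0, 0.19, -0.62, 0, -1], [0, 0.54, -1.65, 0, -1], [0, 0.95, -2.65, 0, -1], [0, 1.41, -3.64, 0, -1], [0, 1.91, -4.6, 0, -1], [0, 2.46, -5.53, 0, -1], [0, 3.06, -6.44, 0, -1], [0, 3.7, -7.31, 0, -1], [0, 4.39, -8.15, 0, -1], [0, 5.12, -8.96, 0, -1], [0, 5.88, -9.73, 0, -1], [0, 6.69, -10.45, 0, -1]]
[[0, 0.84, -0.69, 0, -1], [0, 1.71, -1.33, 0, -1], [0, 2.61, -1.93, 0, -1], [0, 3.55, -2.49, 0, -1], [0, 4.51, -3.0, 0, -1], [0, 5.49, -3.45, 0, -1], [0, 6.49, -3.86, 0, -1], [0, 7.52, -4.22, 0, -1], [0, 8.56, -4.53, 0, -1], [0, 9.61, -4.78, 0, -1], [0, 9.61, -4.78, 0, -1], [0, 9.61, -4.78, 0, -1]]
[[0, 0.43, -0.09, 0, -1], [0, 0.85, -0.17, 0, -1], [0, 1.28, -0.24, 0, -1], [0, 1.71, -0.3, 0, -1], [0, 2.14, -0.35, 0, -1], [0, 2.14, -0.35, 0, -1], [0, 2.14, -0.35, 0, -1], [0, 2.14, -0.35, 0, -1]]
[[0, -0.43, 0.05, 0, -1], [0, -0.86, 0.11, 0, -1], [0, -1.29, 0.18, 0, -1], [0, -1.72, 0.26, 0, -1], [0, -2.14, 0.35, 0, -1], [0, -2.56, 0.44, 0, -1], [0, -2.78, 0.5, 0, -1], [0, -2.78, 0.5, 0, -1], [0, -2.78, 0.5, 0, -1]]
```

>>> apply_moves --motion '[[[0,0.2,-0.6,0,-1],[0,0.55,-1.65,0,-1],[0,0.95,-2.65,0,-1],[0,1.4,-3.65,0,-1],[0,1.9,-4.6,0,-1],[0,2.45,-5.55,0,-1],[0,3.05,-6.45,0,-1],[0,3.7,-7.3,0,-1],[0,4.4,-8.15,0,-1],[0,5.1,-8.95,0,-1],[0,5.9,-9.75,0,-1],[0,6.7,-10.45,0,-1]]]'

```text
time: 8.02
ee_pos: [0.5204, -0.1018, 0.2647]
eef_rot: [-3.138, -0.0, 1.58]
force: [-11.4, 3.1, 7.9]
grip_width: 0.0105
finger_force: 39.2
```

>>> apply_moves --motion '[[[0,0.8,-0.7,0,-1],[0,1.65,-1.4,0,-1],[0,2.55,-2.0,0,-1],[0,3.5,-2.55,0,-1],[0,4.45,-3.05,0,-1],[0,5.45,-3.5,0,-1],[0,6.45,-3.95,0,-1],[0,7.5,-4.3,0,-1],[0,8.55,-4.6,0,-1],[0,9.6,-4.85,0,-1],[0,9.6,-4.85,0,-1],[0,9.6,-4.85,0,-1]]]'

```text
time: 9.52
ee_pos: [0.6192, -0.1005, 0.3137]
eef_rot: [3.14, -0.001, 1.58]
force: [-3.0, 3.4, 6.5]
grip_width: 0.0106
finger_force: 42.5
```

Run:
```python
from h import *
import cv2
o=env.sense();p=o["ee_pos"];print(p,o["force"],"q by x",np.arccos((.6645-p[0])/.217)-.139,"z bar",p[2]+.005)
c=viewer.get_image("scene")
v=[.5795,-.105,.0095]
for q in (1.17,1.22,1.27):
  a=q+.139;print(q,proj(c,W(v,[[.085-.217*np.cos(a),y,.105+.217*np.sin(a)] for y in (-.06,.06)])).round(1).tolist())
  # front edge, outer (top) face of the panel
  print(proj(c,W(v,[[.085-.175*np.cos(q)+.006*np.sin(q),y,.105+.175*np.sin(q)+.006*np.cos(q)] for y in (-.122,.122)])).round(1).tolist())
b=c["frame"][60:210,170:330]
cv2.imwrite("pics/d.png",cv2.resize(b,None,fx=4,fy=4,interpolation=cv2.INTER_CUBIC)[:,:,::-1])
```

```text
[ 0.61915645 -0.10051326  0.31373357] [-2.98936783  3.38934041  6.50542193] q by x 1.2212885968483544 z bar 0.31873357065690117
1.17 [[204.0, 95.3], [231.8, 114.3]]
[[194.1, 100.0], [249.4, 139.3]]
1.22 [[200.7, 95.8], [228.5, 115.0]]
[[191.6, 100.0], [246.9, 139.6]]
1.27 [[197.4, 96.4], [225.1, 115.8]]
[[189.0, 100.3], [244.4, 140.0]]
```

View pics/d.png

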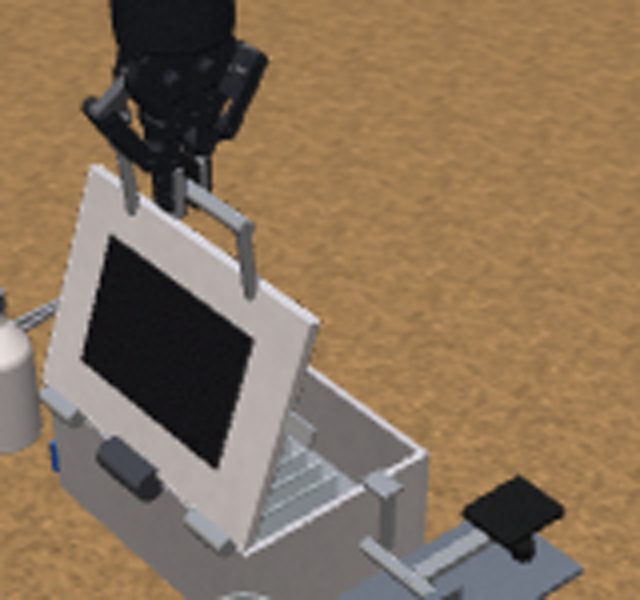

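The view shows the lid's front corners at about (193, 101) and (249.5, 140) in full-image pixels, with the gripper on the bar. I'll fit the angle against the shut picture, so that camera bias cancels.

```bash
cat > fit.py <<'E'
from h import *
S0=(np.array([[288,85],[543,275],[283,131],[452,257],[320,332],[153,197]])+.5)/5-.5+[170,115]
def fit(P,crop,s):
    c=viewer.get_image("scene"); P=(np.array(P)+.5)/s-.5+crop
    def pts(u,q):
        a=np.array([[-.09,-.122],[-.09,.122],[u[0],-u[2]],[u[0],u[2]],[u[1],u[2]],[u[1],-u[2]]])
        r=.085-a[:,0]; return np.c_[.085-r*np.cos(q)+.006*np.sin(q),a[:,1],.105+r*np.sin(q)+.006*np.cos(q)]
    def f(z):
        v=z[:3];return np.r_[(proj(c,W(v,pts(z[3:6],0)))-S0).ravel(),(proj(c,W(v,pts(z[3:6],z[6])))-P).ravel(),(v-[.5795,-.105,.0095])/[.002,.002,.005]]
    r=least_squares(f,[.5795,-.105,.0095,-.05,.04,.08,1.2],x_scale=[.01,.01,.01,.01,.01,.01,.1]);C=np.linalg.inv(r.jac.T@r.jac)
    print(r.x.round(4),"sd q",np.sqrt(C[6,6])*.7);print(r.fun[12:24].reshape(-1,2).round(1).tolist())
E
python3 -c "
from fit import *
fit([[93,166],[318,322],[116,236],[252,343],[217,468],[82,358]],[170,60],4)"
```

```text
[ 0.5804 -0.1044  0.0092 -0.0534  0.0439  0.0793  1.1932] sd q 0.010028224833995463
[[-0.1, -0.9], [-1.0, -0.5], [-0.1, -0.1], [1.1, -0.7], [0.1, -0.1], [0.5, -0.0]]
```

>>> apply_moves --motion '[[[0,0.4,-0.1,0,-1],[0,0.8,-0.2,0,-1],[0,1.25,-0.3,0,-1],[0,1.7,-0.35,0,-1],[0,2.1,-0.4,0,-1],[0,2.45,-0.45,0,-1],[0,2.45,-0.45,0,-1],[0,2.45,-0.45,0,-1],[0,2.45,-0.45,0,-1]]]'

```text
time: 10.75
ee_pos: [0.6434, -0.1003, 0.317]
eef_rot: [3.141, -0.001, 1.58]
force: [-1.2, 5.8, 3.2]
grip_width: 0.0105
finger_force: 42.7
```

Run:
```python
from h import *
import cv2
o=env.sense();p=o["ee_pos"];print(p,o["force"],[np.arccos((h-p[0])/.217)-.139 for h in (.6645,.6666)],p[2]+.005,o["grip_width"],o["finger_force"])
c=viewer.get_image("scene")
b=c["frame"][75:195,170:270]
cv2.imwrite("pics/e.png",cv2.resize(b,None,fx=5,fy=5,interpolation=cv2.INTER_CUBIC)[:,:,::-1])
```

```text
[ 0.64339949 -0.10025166  0.31699701] [-1.15561664  5.81014263  3.22129582] [np.float64(1.334405078843177), np.float64(1.3246768054189844)] 0.32199700669831394 0.010519394586713107 42.73204207420349
```

View pics/e.png

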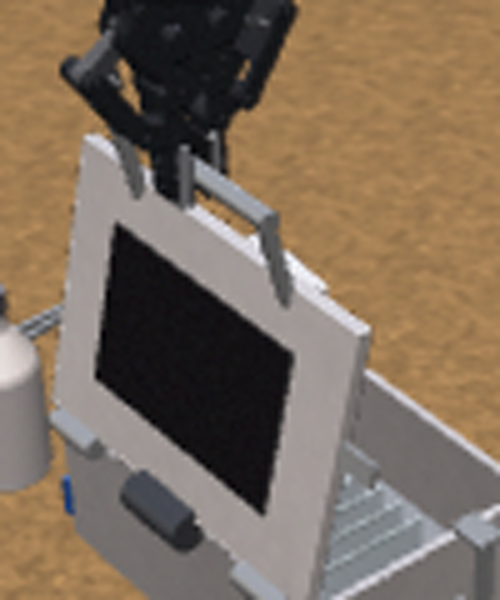

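The lid is near vertical, with front corners at (84, 135) and (357, 333) in the crop and window corners at (116, 226), (294, 353), (264, 514) and (96, 378).

```bash
python3 -c "
from fit import *
fit([[83,136],[357,333],[116,226],[294,353],[264,514],[96,378]],[170,75],5)"
```

```text
[ 0.5802 -0.1044  0.0099 -0.0545  0.0446  0.0793  1.3322] sd q 0.009307277354206975
[[-0.5, -0.9], [0.1, -0.2], [0.2, -0.8], [-0.2, 0.3], [0.0, -0.1], [0.2, -0.4]]
```

>>> apply_moves --motion '[[[0,-0.3,0.05,0,-1],[0,-0.7,0.1,0,-1],[0,-1.1,0.15,0,-1],[0,-1.5,0.2,0,-1],[0,-1.9,0.3,0,-1],[0,-2.3,0.35,0,-1],[0,-2.6,0.4,0,-1],[0,-2.8,0.45,0,-1],[0,-2.8,0.45,0,-1],[0,-2.8,0.45,0,-1],[0,-2.8,0.45,0,-1],[0,-2.8,0.45,0,-1]]]'

```text
time: 12.35
ee_pos: [0.6159, -0.1006, 0.3127]
eef_rot: [3.14, -0.001, 1.58]
force: [0.1, 5.2, 2.7]
grip_width: 0.0106
finger_force: 42.4
```

Run:
```python
from h import *
import cv2
o=env.sense();p=o["ee_pos"];print(p,o["force"],[np.arccos((h-p[0])/.217)-.139 for h in (.6645,.6666)],o["grip_width"],o["finger_force"],abs(o["joint_vel"]).max())
c=viewer.get_image("scene")
b=c["frame"][75:195,170:270]
t=viewer.get_image("top")["frame"][130:280,160:430]
cv2.imwrite("pics/f.png",cv2.resize(b,None,fx=5,fy=5,interpolation=cv2.INTER_CUBIC)[:,:,::-1])
```

```text
[ 0.61594111 -0.10060011  0.3126687 ] [0.06337334 5.18795092 2.72832905] [np.float64(1.206111669768372), np.float64(1.196170949037841)] 0.010598104990400488 42.37646698951721 0.001672520468358843
```

View pics/f.png

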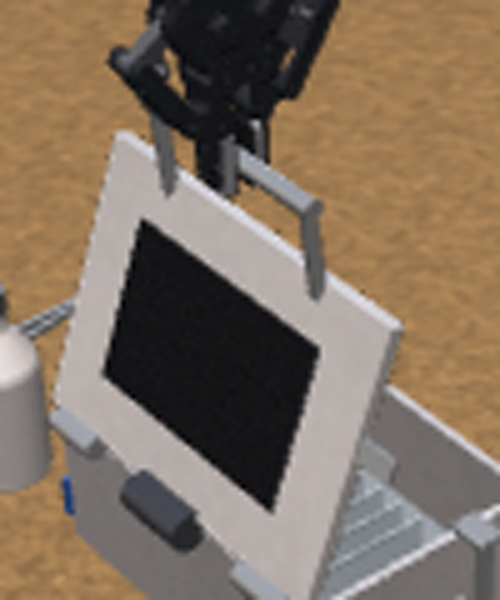

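The lid is held below the balance point, with front corners at (118, 134) and (390, 330) and window corners at (141, 221), (319, 351), (271, 511) and (104, 374).

```bash
python3 -c "
from fit import *
fit([[118,134],[391,330],[141,221],[319,351],[271,511],[104,374]],[170,75],5)"
```

```text
[ 0.5806 -0.1042  0.0089 -0.0541  0.044   0.0796  1.2002] sd q 0.009972636990587782
[[-0.8, -1.2], [-0.0, -0.9], [0.4, -0.5], [0.2, -0.2], [0.2, -0.1], [0.1, -0.2]]
```

```bash
python3 -c "
from plant import job
print(job.finish_job())"
```

```text
the job is handed in; nothing more can be done
None
```

I pressed the pedal to its stop and let it back up, raised the lid to about 1.33 rad (about 4.6° past balance), eased it back to about 1.20 rad (about 3° below), and handed the job in at about 13 s with the bar still gripped and the lid still.

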